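Put the food processor together: keyed blade on its drive, then the lid

TASK

The food processor has been washed and needs putting together again. Set the blade over the spindle in the bowl, pressing only lightly and turning it until its tabs drop into the keyways of the drive and the blade sits fully home, without ever forcing it down. Then close the bowl with the lid, set down gently so that it lies level on the rim all round, and leave the salt, the pepper and the spice jar standing where they are.

Things in the scene. Friction and masses are not known exactly. Their poses are not given: they have to be found in the camera images.
- processor: Food processor, fixed: round white motor base 202 mm across, 84 mm high, clear round bowl on top, mouth up. Origin: on the axis of bowl and spindle at worktop height, z up; -x is the front with the rotary switch, +x the bowl's handle (reaches 122 mm from the axis, 177 mm high). Bowl: inner radius 75, wall 3, inner floor at z = 90, rim at z = 185 mm. The spindle stands in its middle.
- bowl_rim (a point): Centre of the bowl's mouth, on the axis at rim height, 185 mm above the worktop.
- spindle_tip (a point): Top of the spindle, on the axis, 168 mm above the worktop. The topmost 36 mm is a plain steel pilot pin 12 mm across, its last 6 mm tapering to 5 mm across.
- collar_top (a point): Centre of the flat top of the steel drive collar under the pilot pin, 132 mm above the worktop. Collar 28 mm across; below z = 114 mm a fixed tower 27 mm across. Three keyways, evenly spaced, 8.6 mm wide (10 at the top edge), 16 mm deep, open to the outside, are cut down into the collar. This point's yaw is the base's: it says nothing of the keyways.
- keyways (a point): On the axis at the level of the keyways' floor, 116 mm above the worktop; fixed to the base. The keyed collar belongs to the motor: it has stopped at any angle, unknown and not tied to the base's yaw. About 0.14 N m of friction holds it; beyond that it turns either way without end and stays where left. A blade pressed down with more than about 10 N may drag it along instead of finding the keyways.
- blade: Chopping blade, loose, upright on the worktop, about 0.1 kg: white plastic hub 80 mm tall, two curved steel blades at its foot reaching 60 mm from the axis, 4 to 19 mm up. Origin: centre of the hub's underside, z up. Skirt 42 mm across to 41 mm; above it a ribbed round grip 30 mm across (44 to 80 mm), to be held at any yaw. Three tabs inside, evenly spaced, one along the body's +x.
- blade_grip (a point): On the blade's axis 62 mm above the hub's underside, mid grip. Inside the hub, from below: bore 33 mm across to a flat ceiling at 36 mm, then a bore 14 mm across to 74 mm for the pilot pin (1 mm play all round).
- blade_tabs (a point): On the blade's axis 24 mm above its underside, level with the tabs' lower ends. Tabs 6 mm wide, from the 33 mm bore inward to 10.5 mm radius. At first they ride on the collar's top (underside 108 mm above the worktop). In the keyways (same each third of a turn; play about 0.1 rad each way) the hub drops 12 mm, ceiling on the collar, underside at 96 mm; it then turns the drive with it.
- lid: Bowl lid, loose, right way up on the worktop, about 0.16 kg: round grey plastic disc with a white knob. Origin: centre of its underside, z up. Below, a plug 141.6 mm across, 6 mm deep, edge chamfered, goes into the bowl's mouth; above it the flange (164 mm across, 6 to 12 mm) lies on the rim. Closed, its origin is 179 mm up, 3 mm above a blade fully home; else it cannot close. Any yaw.
- lid_knob (a point): On the lid's axis 31 mm above its underside, mid knob; the knob is round, 30 mm across, from 18 to 43 mm above the underside.
- salt_shaker: White salt shaker with a white cap, 42 mm across, 88 mm high, origin at the centre of its underside. Bystander.
- pepper_shaker: Dark brown pepper shaker with a white cap, 42 mm across, 88 mm high, origin at the centre of its underside. Bystander.
- spice_jar: Spice jar with a yellow-brown cap, 42 mm across, 106 mm high, origin at the centre of its underside. Bystander.
Not all that is in view belongs to the job. What is shaped like the lid but pink or turquoise is not meant.

How it is judged:
By the outcome, as a careful person would: the job done as asked, in the order asked, and still so for the second after the job is handed in, with the robot touching nothing.
It also fails if it takes over 72 s, if anything falls off the work surface, if the arm or the gripper's body presses on something with over 40 N, if the wrist force passes 120 N, or if a joint passes its speed limit or range.

ROBOT

A 6-joint arm with a two-finger parallel gripper is mounted at the origin on the work surface; the furniture and walls round the work are solid. World frame = base frame: x ahead of the robot, y to its left, z up, the work surface at z = 0. Lengths are in mm, angles in degrees, forces in N, time in s.
With the tool pointing down it reaches from about 350 to 850 mm from the base axis. Payload 8.1 kg.
Tool frame: the origin (TCP) lies midway between the tips of the shut fingers; the grasp point (between the pads) lies 19 mm behind it (r.pinch_z is the distance from the TCP to the grasp point, in mm); z points along the fingers, y is the line along which they close (so a half turn about z gives the same grasp; the last joint's range is limited). The gripper opens to 85 mm and grips with 20 to 120 N. Pads are 22 mm wide; open, the fingers measure 114 mm over their backs; the gripper's body (76 mm by 85 mm) begins 54 mm behind the grasp point. The pads swing forward as they close: fully open they stand 13 mm farther back than shut.
Start: joints at [-79.091, 7.471, 85.268, -0, 87.261, -4.893], TCP at [163.41, -577.323, 231.292] pointing down, gripper open.
Joint ranges: [-169.43, 169.43], [-51.17, 129.36], [1.28, 143.12], [-76.62, 256.62], [0, 156.53], [-152.29, 152.29]. Speed limits (degrees/s): [136.94, 136.94, 159.86, 180, 180, 180].

INTERFACE

Orientations are given as [roll, pitch, yaw] about the fixed x, y, z axes, in that order (R = Rz(yaw) Ry(pitch) Rx(roll)).
In Python, from bench import sensors, optics, job, r gives the robot as it stands.
- The arm moves only by the tool play_rows, never from a script. Its argument "motion" is a list that holds one entry, the list of rows, each a list of 6 numbers: the shift along the tool's x, y, z in cm, then the turn, a rotation vector about the tool's x, y, z in degrees. In form: [[[x, y, z, ax, ay, az], ...]]. A call has 1 to 5 rows; each row is the pose to reach, as a shift and turn from the pose commanded when the call began, along the tool's axes at that moment; what a row does not reach only later rows make up. A row lasts 1/10 s, in which the tool goes at most 50 mm and 8.59 degrees, less where a joint would pass 70% of its speed; a pose out of reach is approached as far as the arm can. A call with a gripper value outside its range is refused whole. "jaw" is the opening, from 0 (shut) to 1 (fully open), set as the call begins (left out, the last holds). The fingers move at their own pace and stop on an object; "squeeze" is the grip in N (left out, the last holds). Time passes only in rows, so rows that repeat a pose let the fingers close. It gives the time, the measured TCP pose, the force, the opening and the grip force at its end, in the units of the state.
- sensors.sense(): the state, without advancing time (a new reading comes with each control period).
- optics.snapshot(name): name is "scene" or "top" or "wrist"; returns a dict with "pixels" (480x640x3 uint8, red, green, blue), "mtx" (3x3 intrinsics, pixels), "R" (3x3) and "t" (3): a world point X has camera coordinates R X + t; the wrist camera has in their place "T_tool_cam" (4x4, takes a point from camera to tool coordinates, whose origin is the TCP and whose axes are the flange's). Camera axes: x right, y down, z forward; pixel columns grow to the right and rows downward; lengths in mm; the calibration is good to about 2 mm. A picture is of the moment at which its call begins: read the wrist's pose just before it. There is no depth.
- job.hand_in(): hands the job in; it is judged then, once.
The state is a dict: "time": time; "joint_pos": joint angles; "qd": joint speeds; "joint_efforts": joint torques, N m; "tool_pos": TCP position; "tcp_rot": TCP orientation; "ft_force": force on the tool from outside, world axes, zero at the start; "wrist_torque": the same for the moment, N m; "finger_gap": finger opening in mm; "grip_force": force on a finger pad.
Only numpy, scipy, OpenCV 4.12 (cv2) and the standard library are available. Lean on these libraries where they do the work, as an engineer would, in place of code of your own. Each camera call takes 0.05 s, during which the arm holds its last target. There are 200 camera calls.

## Working session

There is one attempt and no reset: what is moved stays moved. The work goes in short steps, Python scripts to look and compute and a tool call to move; the robot and the scene stay as the last step left them, time stands still between calls to the robot, and variables do not carry over. Pictures are saved under pics/ and viewed, at most 14 in all, crops included, and the job is handed in when it is done.

Besides the shell and the picture viewer there is one more tool, called after ">>>" by a JSON object that holds its "name" and its "arguments", one argument or row to a line. play_rows: Moves the arm, as the interface text tells. Its arguments: {"type":"object","properties":{"motion":{"type":"array","items":{"type":"array","items":{"type":"array","items":{"type":"number"}}}},"jaw":{"type":"number"},"squeeze":{"type":"number"}},"required":["motion"]}

```bash
ls; mkdir -p pics; python3 - <<'E'
from bench import sensors, optics, job, r
import cv2,numpy as np
s=sensors.sense();print(s, r.pinch_z)
for n in ["scene","top"]:
    o=optics.snapshot(n);cv2.imwrite(f"pics/{n}0.png",o["pixels"][:,:,::-1]);print(n,o["mtx"],o["R"],o["t"])
o=optics.snapshot("wrist");print(o["mtx"],o["T_tool_cam"])
E
```

```text
pics
{'time': 0.0, 'joint_pos': array([-7.90901926e+01,  7.51569162e+00,  8.53320353e+01, -1.30980226e-03,
        8.72621459e+01, -4.89379832e+00]), 'qd': array([-0.07408659,  0.20210331, -0.05571397,  0.02041267, -0.02284492,
        0.02337392]), 'joint_efforts': array([ 3.26009547e-05, -5.69389594e+01, -5.00552559e+01, -1.11221798e-04,
        1.47300301e-02,  5.48059143e-05]), 'tool_pos': array([ 163.30107692, -576.75116365,  230.21195022]), 'tcp_rot': array([-1.79890416e+02, -8.06972918e-03,  1.58036618e+01]), 'ft_force': array([-0.03805076,  0.66290687,  0.35938449]), 'wrist_torque': array([-0.0463945 , -0.00953079, -0.01156626]), 'grip_force': 0.0, 'finger_gap': 85.71597701468917} 18.700000000000003
scene [[501.80375254   0.         320.60408909]
 [  0.         501.80375254 248.47518357]
 [  0.           0.           1.        ]] [[-0.63183728 -0.77503408  0.01018914]
 [-0.54790839  0.43730038 -0.71313727]
 [ 0.54824998 -0.45616943 -0.70095036]] [ 284.1688488   369.08449144 1056.69978008]
top [[581.27528604   0.         322.24271634]
 [  0.         581.27528604 237.29619254]
 [  0.           0.           1.        ]] [[-0.00150603 -0.99998021 -0.00610861]
 [-0.99779938  0.00190762 -0.06627785]
 [ 0.06628819  0.00599535 -0.99778251]] [  -9.30677249  459.04228177 1472.90385118]
[[345.14070214   0.         320.19055718]
 [  0.         345.14070214 240.98020418]
 [  0.           0.           1.        ]] [[ 4.53985801e-04 -9.50240305e-01 -3.11517505e-01  7.97042045e+01]
 [ 9.99999283e-01  7.76701012e-04 -9.11881764e-04  3.63831687e-03]
 [ 1.10846277e-03 -3.11516867e-01  9.50239976e-01 -1.43364306e+02]
 [ 0.00000000e+00  0.00000000e+00  0.00000000e+00  1.00000000e+00]]
```

View pics/scene0.png

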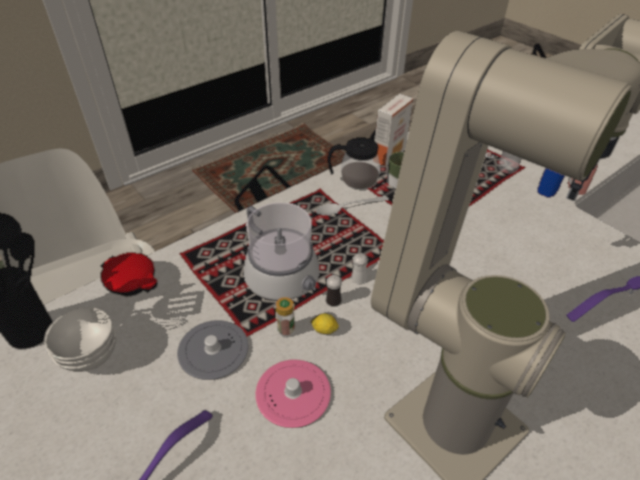

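View pics/top0.png

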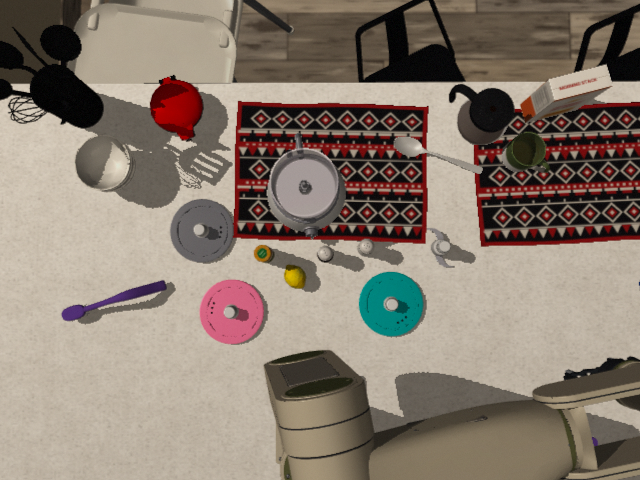

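The top view shows the processor with its spindle at (304,187), the grey lid's knob at (200,229) and the blade at (443,246). The shakers and jar are at (366,246), (325,253) and (263,253), and the pink and turquoise lids are decoys. I'll compute rough positions.

```bash
cat > h.py <<'E'
from bench import sensors, optics, job, r
import cv2,numpy as np
from scipy.spatial.transform import Rotation as Ro
def tool(s):
    T=np.eye(4);T[:3,:3]=Ro.from_euler('xyz',s["tcp_rot"],degrees=True).as_matrix();T[:3,3]=s["tool_pos"];return T
def cam(n):
    s=sensors.sense();o=optics.snapshot(n)
    if n=="wrist": M=tool(s)@o["T_tool_cam"];R=M[:3,:3].T;t=-R@M[:3,3]
    else: R,t=o["R"],o["t"]
    return o["pixels"],o["mtx"],R,t
def ray(c,u,v,z):
    _,K,R,t=c;d=R.T@np.linalg.inv(K)@[u,v,1];C=-R.T@t;return C+d*(z-C[2])/d[2]
def proj(c,X):
    _,K,R,t=c;p=K@(R@np.array(X,float)+t);return p[:2]/p[2]
def intool(X,s=None):  # world point in tool axes, cm
    s=s or sensors.sense();T=tool(s);return T[:3,:3].T@(np.array(X,float)-T[:3,3])/10
E
python3 - <<'E'
from h import *
c=cam("top")
for n,u,v,z in [("spindle",304,187,168),("lid",200,229,43),("blade",443,246,80),("salt",366,246,88),("pepper",325,252,88),("spice",263,253,106)]:
    print(n,ray(c,u,v,z).round(), intool(ray(c,u,v,z)).round(1))
im=c[0][:,:,::-1]
big=cv2.resize(im[150:270,240:480],None,fx=3.3,fy=3.3,interpolation=cv2.INTER_CUBIC)
cv2.imwrite("pics/top_crop.png",big)
E
```

```text
spindle [565.  31. 168.] [ 55.2 -47.5   6.3]
lid [479. 297.  43.] [ 54.2 -75.5  18.9]
blade [ 433. -305.   80.] [ 33.3 -18.8  15.1]
salt [ 433. -117.   88.] [ 38.5 -36.9  14.3]
pepper [418. -17.  88.] [ 39.8 -46.9  14.3]
spice [415. 132. 106.] [ 43.6 -61.3  12.5]
```

View pics/top_crop.png

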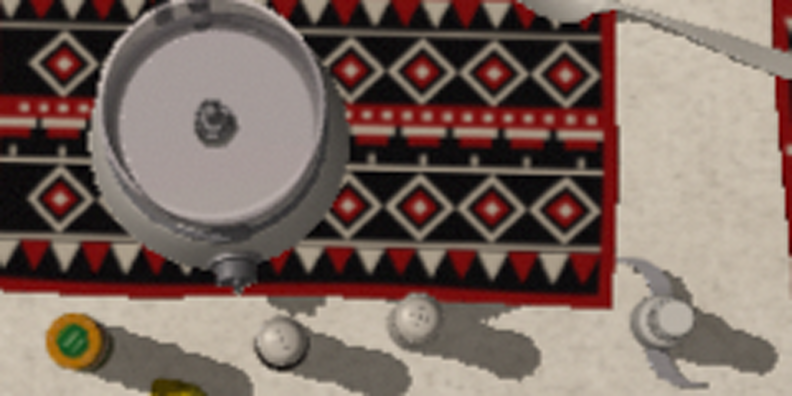

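>>> {"name": "play_rows", "arguments": {
  "motion": [
    [[4,-2.2,0.5,0,0,0],[8,-4.5,1,0,0,0],[12,-6.8,1.5,0,0,0],[16,-9,2,0,0,0],[20,-11.3,2.5,0,0,0]]
  ],
  "jaw": 1
}}

```text
time: 0.7
tool_pos: [326.0, -412.7, 206.0]
tcp_rot: [180.0, -0.0, 15.8]
ft_force: [0.5, -0.6, 0.1]
finger_gap: 85.4
grip_force: 0.0
```

>>> {"name": "play_rows", "arguments": {
  "motion": [
    [[4,-2.2,0.8,0,0,0],[8,-4.5,1.6,0,0,0],[12,-6.8,2.3,0,0,0],[13.2,-7.5,2.5,0,0,0],[13.2,-7.5,2.5,0,0,0]]
  ]
}}

```text
time: 1.2
tool_pos: [432.6, -304.2, 180.6]
tcp_rot: [-179.9, 0.0, 16.0]
ft_force: [-0.3, -0.0, -0.5]
finger_gap: 85.7
grip_force: 0.0
```

```bash
python3 - <<'E'
from h import *
c=cam("wrist");cv2.imwrite("pics/w1.png",c[0][:,:,::-1])
s=sensors.sense();print(s["time"],s["tool_pos"],s["tcp_rot"],s["joint_pos"]);print(proj(c,[433,-305,80]))
E
```

```text
1.25 [ 431.78825555 -305.54965251  181.03331777] [-1.79985457e+02  4.31127047e-02  1.59266502e+01] [-4.08197469e+01 -1.84749783e+00  1.00182962e+02 -2.83756531e-02
  8.17003388e+01  3.32577132e+01]
[321.87858215 240.3122696 ]
```

View pics/w1.png

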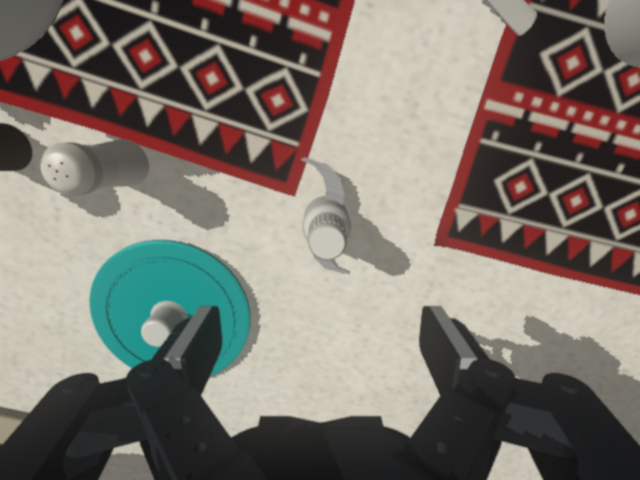

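The blade's top is at (327,241), about 3.5 mm along tool y from where I predicted. I'll correct for that, descend and grip.

>>> {"name": "play_rows", "arguments": {
  "motion": [
    [[0.1,0.35,3.5,0,0,0],[0.1,0.35,7,0,0,0],[0.1,0.35,10.5,0,0,0],[0.1,0.35,13.2,0,0,0],[0.1,0.35,13.8,0,0,0]]
  ]
}}

```text
time: 1.75
tool_pos: [430.3, -308.8, 39.8]
tcp_rot: [-179.7, 0.2, 15.7]
ft_force: [-0.7, 0.9, 0.0]
finger_gap: 85.3
grip_force: 0.0
```

>>> {"name": "play_rows", "arguments": {
  "motion": [
    [[0,0,0,0,0,0],[0,0,0,0,0,0],[0,0,0,0,0,0],[0,0,0,0,0,0],[0,0,0,0,0,0]]
  ],
  "jaw": 0,
  "squeeze": 40
}}

```text
time: 2.25
tool_pos: [434.6, -310.1, 45.1]
tcp_rot: [179.8, -0.1, 15.8]
ft_force: [-0.7, 1.1, 5.9]
finger_gap: 28.9
grip_force: 40.2
```

>>> {"name": "play_rows", "arguments": {
  "motion": [
    [[0,0,0,0,0,0],[0,0,0,0,0,0],[0,0,0,0,0,0]]
  ]
}}

```text
time: 2.55
tool_pos: [434.7, -310.1, 45.1]
tcp_rot: [179.8, -0.1, 15.8]
ft_force: [-0.8, 0.9, 7.4]
finger_gap: 29.1
grip_force: 40.2
```

>>> {"name": "play_rows", "arguments": {
  "motion": [
    [[0,0,-2,0,0,0],[0,0,-6,0,0,0],[0,0,-11,0,0,0],[0,0,-16,0,0,0],[0,0,-20.5,0,0,0]]
  ]
}}

```text
time: 3.05
tool_pos: [433.6, -308.9, 251.2]
tcp_rot: [179.9, -0.0, 15.8]
ft_force: [0.5, -0.4, -1.1]
finger_gap: 28.9
grip_force: 39.9
```

>>> {"name": "play_rows", "arguments": {
  "motion": [
    [[1,-2.5,0,0,0,0],[2.4,-6.5,0,0,0,0],[3.8,-10.5,0,0,0,0],[5.2,-14.5,0,0,0,0],[6.6,-18,0,0,0,0]]
  ]
}}

```text
time: 3.55
tool_pos: [447.8, -116.0, 248.6]
tcp_rot: [180.0, -0.0, 15.8]
ft_force: [1.1, 1.1, -0.4]
finger_gap: 29.0
grip_force: 39.9
```

>>> {"name": "play_rows", "arguments": {
  "motion": [
    [[1.5,-4,0,0,0,0],[3,-8,0,0,0,0],[4.2,-11.3,0,0,0,0],[4.2,-11.3,0,0,0,0],[4.2,-11.3,0,0,0,0]]
  ]
}}

```text
time: 4.05
tool_pos: [457.6, 2.8, 248.5]
tcp_rot: [180.0, -0.0, 15.9]
ft_force: [-0.1, 0.7, -1.5]
finger_gap: 28.8
grip_force: 40.0
```

```bash
python3 - <<'E'
from h import *
c=cam("wrist");cv2.imwrite("pics/w2.png",c[0][:,:,::-1]);np.save("w2.npy",np.array([c[1],c[2]]));np.save("w2t.npy",c[3])
s=sensors.sense();print(s["time"],s["tool_pos"],s["tcp_rot"],s["joint_pos"],s["ft_force"]);print(proj(c,[565,31,168]))
T=tool(s); print(proj(c,s["tool_pos"]-T[:3,2]*37))
E
```

```text
4.1 [457.63729902   1.97194179 248.39462323] [1.79967023e+02 3.10527804e-03 1.58552730e+01] [-6.15124047e+00 -1.55239134e+01  1.05414204e+02 -3.17379515e-02
  9.01002320e+01  6.79934275e+01] [ 0.67744523  0.23283759 -1.36283997]
[324.58960024  71.88481185]
[322.53843868 358.16825339]
```

View pics/w2.png

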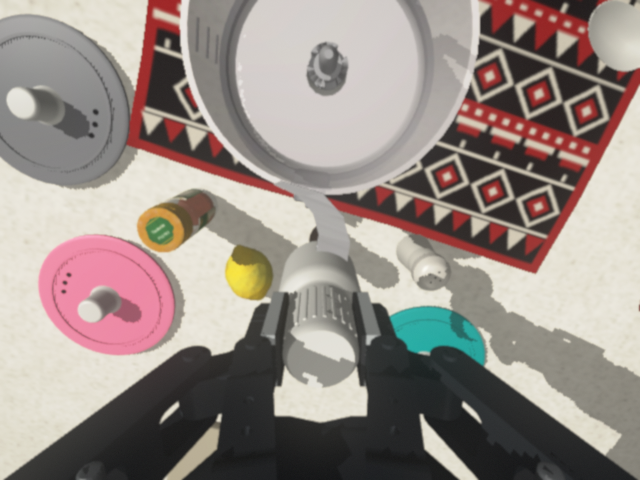

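The spindle is near (325,62), with its tip further up, and the hub top in hand is at (321,358), where I predicted. I'll zoom in on the collar.

```bash
python3 - <<'E'
import cv2
im=cv2.imread("pics/w2.png")[25:115,275:375]
cv2.imwrite("pics/w2c.png",cv2.resize(im,None,fx=6,fy=6,interpolation=cv2.INTER_CUBIC))
E
```

```text
(no output)
```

View pics/w2c.png

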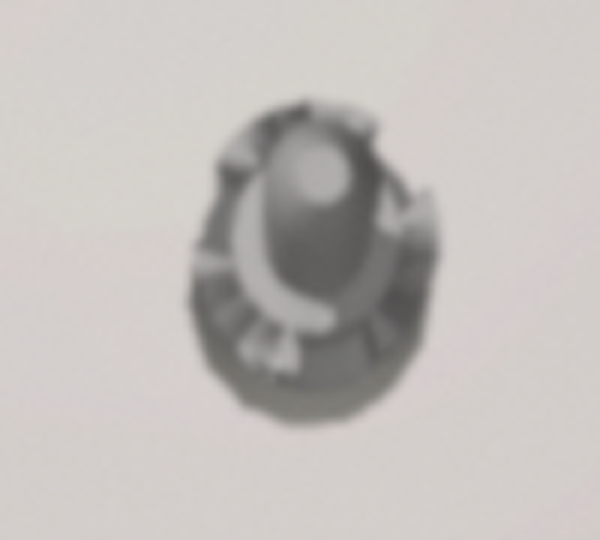

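```bash
python3 - <<'E'
from h import *
K,R=np.load("w2.npy");t=np.load("w2t.npy");c=(0,K,R,t)
print(ray(c,328.5,53.5,168)); T=ray(c,328.5,53.5,168)
h=ray(c,321,358,248.4+37);print("hub top",h)
ct=cam("top");st=cam("scene")
print(proj(ct,T),proj(st,T))
d=T-np.array([457.64,1.97,0]);print(intool(T))
E
```

```text
[574.8975967   31.51648059 168.        ]
hub top [457.55236053   2.55422078 285.4       ]
[303.76290812 182.92941066] [279.40441707 227.45524887]
[12.10653902  0.26056392  8.03115463]
```

>>> {"name": "play_rows", "arguments": {
  "motion": [
    [[1.5,0.1,-0.5,0,0,0],[3,0.2,-0.5,0,0,0],[4.1,0.2,-0.5,0,0,0],[4.1,0.2,-0.5,0,0,0]]
  ]
}}

```text
time: 4.6
tool_pos: [498.4, 10.3, 253.1]
tcp_rot: [-180.0, 0.0, 15.7]
ft_force: [0.0, -0.3, -1.1]
finger_gap: 28.9
grip_force: 40.0
```

```bash
python3 - <<'E'
from h import *
c=cam("wrist");s=sensors.sense();cv2.imwrite("pics/w3.png",c[0][:,:,::-1]);np.save("w3.npy",np.array([c[1],c[2]]));np.save("w3t.npy",c[3])
print(s["time"],s["tool_pos"]);T=[574.9,31.5,168];p=proj(c,T);print(p, proj(c,[574.9,31.5,132]))
a,b=int(p[0])-50,int(p[1])-45;print(a,b)
w=cv2.resize(c[0][b:b+90,a:a+100,::-1],(400,360),interpolation=cv2.INTER_CUBIC)
t=cam("top");q=proj(t,T).astype(int)-[25,22];print(q)
w2=cv2.resize(t[0][q[1]:q[1]+45,q[0]:q[0]+50,::-1],(400,360),interpolation=cv2.INTER_CUBIC)
cv2.imwrite("pics/w3c.png",np.hstack([w,w2]))
E
```

```text
4.65 [497.77220417  10.37522039 253.00964313]
[321.12861301 128.36070727] [321.05738017 128.27493252]
271 83
[278 160]
```

View pics/w3c.png

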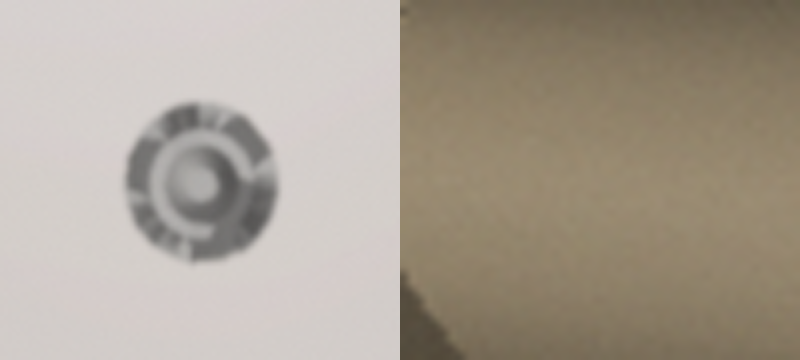

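The pin and collar look concentric at (321.5,128.4), so the spindle is at (574.9, 31.5). I'll move over it and descend to just above the pin.

>>> {"name": "play_rows", "arguments": {
  "motion": [
    [[2,0,0,0,0,0],[5,0,0,0,0,0],[8,0.1,0,0,0,0],[8,0.1,0,0,0,0],[8,0.1,0,0,0,0]]
  ]
}}

```text
time: 5.2
tool_pos: [574.5, 31.7, 252.7]
tcp_rot: [-180.0, 0.1, 15.8]
ft_force: [-0.1, -0.2, -1.1]
finger_gap: 28.8
grip_force: 40.0
```

>>> {"name": "play_rows", "arguments": {
  "motion": [
    [[0,0,2,0,0,0],[0,0,4.5,0,0,0],[0,0,6.5,0,0,0],[0,0,7,0,0,0],[0,0,7,0,0,0]]
  ]
}}

```text
time: 5.7
tool_pos: [573.8, 31.9, 182.9]
tcp_rot: [-180.0, 0.1, 15.8]
ft_force: [-0.9, 0.0, -0.5]
finger_gap: 28.9
grip_force: 40.0
```

```bash
python3 - <<'E'
from h import *
s=sensors.sense();print(s["time"],s["tool_pos"],s["tcp_rot"],s["joint_pos"],s["ft_force"],intool([574.9,31.5,0]))
E
```

```text
5.7 [573.80957021  31.90567725 182.93693107] [-1.79976666e+02  8.56819529e-02  1.57745055e+01] [-1.92630181e+00  5.20988402e+00  9.27815931e+01 -3.85824767e-03
  8.20972432e+01  7.22997436e+01] [-0.91633824  0.02627396 -0.45189934] [ 0.12126476  0.07613372 18.29350273]
```

>>> {"name": "play_rows", "arguments": {
  "motion": [
    [[0.05,0.03,0.4,0,0,0],[0.05,0.03,0.8,0,0,0],[0.05,0.03,1.1,0,0,0],[0.05,0.03,1.3,0,0,0]]
  ]
}}

```text
time: 6.1
tool_pos: [575.6, 32.1, 170.4]
tcp_rot: [180.0, -0.0, 15.8]
ft_force: [-0.5, -0.1, -0.6]
finger_gap: 28.9
grip_force: 40.0
```

>>> {"name": "play_rows", "arguments": {
  "motion": [
    [[0,0,0.3,0,0,0],[0,0,0.6,0,0,0],[0,0,0.8,0,0,0],[0,0,0.8,0,0,0]]
  ]
}}

```text
time: 6.5
tool_pos: [575.6, 32.1, 162.0]
tcp_rot: [180.0, -0.0, 15.8]
ft_force: [1.2, -0.8, -2.0]
finger_gap: 28.8
grip_force: 39.9
```

>>> {"name": "play_rows", "arguments": {
  "motion": [
    [[0,0,0.2,0,0,0],[0,0,0.4,0,0,0],[0,0,0.6,0,0,0],[0,0,0.7,0,0,0]]
  ]
}}

```text
time: 6.9
tool_pos: [575.6, 32.1, 155.2]
tcp_rot: [180.0, -0.0, 15.8]
ft_force: [1.8, -0.5, -0.0]
finger_gap: 28.9
grip_force: 40.1
```

>>> {"name": "play_rows", "arguments": {
  "motion": [
    [[0,0,0.1,0,0,0],[0,0,0.15,0,0,0],[0,0,0.15,0,0,0]]
  ]
}}

```text
time: 7.2
tool_pos: [575.6, 32.1, 153.8]
tcp_rot: [180.0, -0.0, 15.8]
ft_force: [1.7, -0.7, -1.0]
finger_gap: 28.7
grip_force: 40.1
```

>>> {"name": "play_rows", "arguments": {
  "motion": [
    [[0,0,0.05,0,0,0],[0,0,0.1,0,0,0]]
  ]
}}

```text
time: 7.4
tool_pos: [575.6, 32.1, 152.9]
tcp_rot: [180.0, -0.0, 15.8]
ft_force: [1.5, -1.0, 1.3]
finger_gap: 28.6
grip_force: 40.1
```

>>> {"name": "play_rows", "arguments": {
  "motion": [
    [[0,0,0.05,0,0,0],[0,0,0.05,0,0,0]]
  ]
}}

```text
time: 7.6
tool_pos: [575.6, 32.1, 152.3]
tcp_rot: [180.0, -0.0, 15.8]
ft_force: [1.9, -1.2, -1.5]
finger_gap: 29.2
grip_force: 40.1
```

>>> {"name": "play_rows", "arguments": {
  "motion": [
    [[0,0,0.05,0,0,0],[0,0,0.05,0,0,0]]
  ]
}}

```text
time: 7.8
tool_pos: [575.6, 32.1, 151.8]
tcp_rot: [180.0, -0.0, 15.8]
ft_force: [2.1, -1.3, -0.6]
finger_gap: 29.1
grip_force: 40.2
```

>>> {"name": "play_rows", "arguments": {
  "motion": [
    [[0,0,0.05,0,0,0],[0,0,0.05,0,0,0]]
  ]
}}

```text
time: 8.0
tool_pos: [575.6, 32.1, 151.3]
tcp_rot: [180.0, -0.0, 15.8]
ft_force: [3.0, -1.9, -1.3]
finger_gap: 29.2
grip_force: 40.2
```

>>> {"name": "play_rows", "arguments": {
  "motion": [
    [[0,0,0.05,0,0,0],[0,0,0.05,0,0,0]]
  ]
}}

```text
time: 8.2
tool_pos: [575.6, 32.0, 150.8]
tcp_rot: [180.0, -0.0, 15.8]
ft_force: [2.0, -1.9, 0.1]
finger_gap: 28.8
grip_force: 40.1
```

>>> {"name": "play_rows", "arguments": {
  "motion": [
    [[0,0,0.05,0,0,0],[0,0,0.05,0,0,0]]
  ]
}}

```text
time: 8.4
tool_pos: [575.6, 32.0, 150.3]
tcp_rot: [180.0, -0.0, 15.8]
ft_force: [2.8, -2.2, 1.4]
finger_gap: 29.1
grip_force: 40.1
```

>>> {"name": "play_rows", "arguments": {
  "motion": [
    [[0.04,0.05,0,0,0,0],[0.04,0.05,0.05,0,0,0]]
  ]
}}

```text
time: 8.6
tool_pos: [575.7, 31.8, 149.5]
tcp_rot: [-180.0, 0.0, 15.8]
ft_force: [0.8, -1.8, 0.1]
finger_gap: 28.8
grip_force: 40.1
```

>>> {"name": "play_rows", "arguments": {
  "motion": [
    [[0,0,0.05,0,0,0],[0,0,0.05,0,0,0]]
  ]
}}

```text
time: 8.8
tool_pos: [575.7, 31.8, 148.9]
tcp_rot: [-180.0, 0.0, 15.8]
ft_force: [1.5, -2.7, -0.9]
finger_gap: 29.2
grip_force: 40.1
```

>>> {"name": "play_rows", "arguments": {
  "motion": [
    [[0,0,0.05,0,0,0],[0,0,0.05,0,0,0]]
  ]
}}

```text
time: 9.0
tool_pos: [575.8, 31.8, 148.5]
tcp_rot: [-180.0, 0.0, 15.8]
ft_force: [0.7, -1.9, 0.1]
finger_gap: 29.2
grip_force: 40.1
```

>>> {"name": "play_rows", "arguments": {
  "motion": [
    [[0,0,0.05,0,0,0],[0,0.03,0.1,0,0,0]]
  ]
}}

```text
time: 9.2
tool_pos: [576.0, 31.7, 147.6]
tcp_rot: [-180.0, 0.0, 15.8]
ft_force: [-0.3, -0.7, -0.4]
finger_gap: 29.2
grip_force: 40.0
```

>>> {"name": "play_rows", "arguments": {
  "motion": [
    [[0,0,0.05,0,0,0],[0,0,0.1,0,0,0]]
  ]
}}

```text
time: 9.4
tool_pos: [576.0, 31.6, 146.6]
tcp_rot: [-180.0, 0.0, 15.8]
ft_force: [-0.1, -0.2, -0.7]
finger_gap: 28.9
grip_force: 40.0
```

```bash
python3 - <<'E'
from h import *
s=sensors.sense();print(s["tool_pos"],s["ft_force"],s["wrist_torque"],s["time"])
c=cam("wrist");cv2.imwrite("pics/w4.png",c[0][:,:,::-1])
E
```

```text
[575.97983275  31.64972111 146.60864953] [-0.09769809 -0.19050269 -0.67899294] [-0.04488673  0.00049983 -0.00997548] 9.4
```

>>> {"name": "play_rows", "arguments": {
  "motion": [
    [[0,0,0.07,0,0,0],[0,0,0.15,0,0,0]]
  ]
}}

```text
time: 9.65
tool_pos: [576.1, 31.6, 145.2]
tcp_rot: [-180.0, 0.0, 15.8]
ft_force: [-0.0, -0.5, -0.8]
finger_gap: 28.9
grip_force: 40.0
```

>>> {"name": "play_rows", "arguments": {
  "motion": [
    [[0,0,0.07,0,0,0],[0,0,0.15,0,0,0]]
  ]
}}

```text
time: 9.85
tool_pos: [576.1, 31.5, 143.7]
tcp_rot: [-180.0, 0.0, 15.8]
ft_force: [-0.3, -0.7, -2.4]
finger_gap: 28.9
grip_force: 40.0
```

View pics/w4.png

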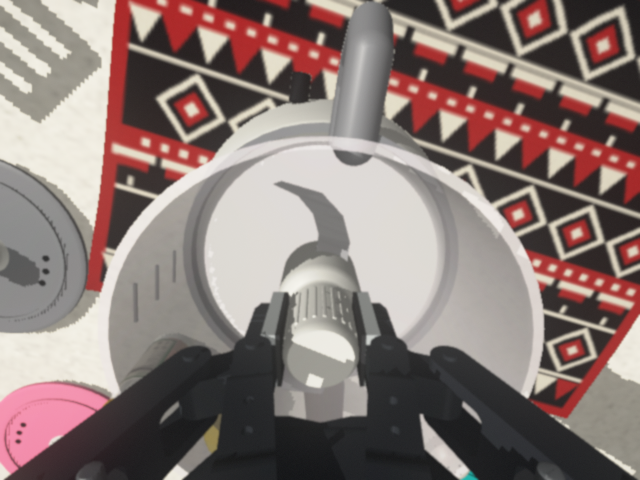

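The blade is inside the bowl and sits in the grip as before, with its hub top at (321,350). It is already below the collar-top level without resistance, so the tabs seem to have met the keyways. I'll continue gently.

>>> {"name": "play_rows", "arguments": {
  "motion": [
    [[0,0,0.07,0,0,0],[0,0,0.15,0,0,0]]
  ]
}}

```text
time: 10.05
tool_pos: [576.1, 31.5, 142.3]
tcp_rot: [-180.0, -0.0, 15.8]
ft_force: [0.0, -1.0, -0.7]
finger_gap: 28.9
grip_force: 40.0
```

>>> {"name": "play_rows", "arguments": {
  "motion": [
    [[0,0,0.05,0,0,0],[0,0,0.1,0,0,0]]
  ]
}}

```text
time: 10.25
tool_pos: [576.1, 31.5, 141.3]
tcp_rot: [-180.0, -0.0, 15.8]
ft_force: [-0.0, -0.3, -0.7]
finger_gap: 29.1
grip_force: 40.0
```

>>> {"name": "play_rows", "arguments": {
  "motion": [
    [[0,0,0.05,0,0,0],[0,0,0.05,0,0,0]]
  ]
}}

```text
time: 10.45
tool_pos: [576.2, 31.5, 141.1]
tcp_rot: [180.0, -0.0, 15.8]
ft_force: [-1.1, 0.8, 2.1]
finger_gap: 28.8
grip_force: 40.2
```

>>> {"name": "play_rows", "arguments": {
  "motion": [
    [[0,0,0.05,0,0,0],[0,0,0.05,0,0,0]]
  ]
}}

```text
time: 10.65
tool_pos: [576.3, 31.5, 141.1]
tcp_rot: [180.0, -0.0, 15.8]
ft_force: [-3.1, 0.1, 5.8]
finger_gap: 28.8
grip_force: 40.7
```

Contact is at TCP z = 141.1. The blade stood at 45.1 on the worktop, so its underside is now at 96.0 and it is home. A small twist will confirm that the tabs engage the drive.

>>> {"name": "play_rows", "arguments": {
  "motion": [
    [[0,0,-0.04,0,0,-3],[0,0,-0.04,0,0,-6],[0,0,-0.04,0,0,-9],[0,0,-0.04,0,0,-12]]
  ]
}}

```text
time: 11.05
tool_pos: [576.5, 31.6, 141.1]
tcp_rot: [180.0, -0.1, 27.9]
ft_force: [-0.2, 1.0, 1.5]
finger_gap: 29.0
grip_force: 40.3
```

```bash
python3 - <<'E'
from h import *
s=sensors.sense();print(s["tool_pos"],s["ft_force"],s["wrist_torque"],s["time"])
E
```

```text
[576.49422978  31.62870787 141.08648254] [-0.18370213  0.99657815  1.52841229] [ 0.15967877  0.00540779 -0.15616939] 11.05
```

>>> {"name": "play_rows", "arguments": {
  "motion": [
    [[0,0,0,0,0,3],[0,0,0,0,0,6],[0,0,0,0,0,6]]
  ]
}}

```text
time: 11.35
tool_pos: [576.7, 31.5, 141.1]
tcp_rot: [180.0, -0.1, 21.8]
ft_force: [0.9, 0.4, 1.3]
finger_gap: 28.9
grip_force: 40.2
```

```bash
python3 - <<'E'
from h import *
s=sensors.sense();print(s["tool_pos"],s["ft_force"],s["wrist_torque"],s["time"])
E
```

```text
[576.69981488  31.47091512 141.13877872] [0.93058813 0.42169204 1.33012633] [-0.0188989  -0.16869412  0.02392339] 11.35
```

The torque was 0.156 N m while turning, and it went to about zero in the play, so the tabs are in the keyways. I'll release the blade, rise and go to the lid.

>>> {"name": "play_rows", "arguments": {
  "motion": [
    [[0,0,0,0,0,0],[0,0,0,0,0,0],[0,0,0,0,0,0],[0,0,0,0,0,0]]
  ],
  "jaw": 0.7
}}

```text
time: 11.75
tool_pos: [576.0, 31.5, 140.6]
tcp_rot: [-180.0, 0.0, 21.8]
ft_force: [1.0, -0.5, 0.2]
finger_gap: 59.9
grip_force: 0.0
```

>>> {"name": "play_rows", "arguments": {
  "motion": [
    [[0,0,-1.5,0,0,0],[0,0,-4.5,0,0,0],[0,0,-8,0,0,0],[0,0,-12,0,0,0],[0,0,-14.5,0,0,0]]
  ]
}}

```text
time: 12.25
tool_pos: [577.0, 31.4, 290.8]
tcp_rot: [179.9, -0.3, 21.8]
ft_force: [0.9, 0.7, 1.2]
finger_gap: 59.7
grip_force: 0.0
```

```bash
python3 - <<'E'
from h import *
c=cam("wrist");s=sensors.sense();cv2.imwrite("pics/w5.png",c[0][:,:,::-1])
print(s["time"],s["tool_pos"],s["tcp_rot"]);
for z in (176,188):print(proj(c,[574.9,31.5,z]))
E
```

```text
12.3 [578.39643878  31.40314312 295.1146609 ] [179.75805324  -0.54930127  21.81442889]
[319.17161285 238.04397941]
[319.13993141 242.81704212]
```

View pics/w5.png

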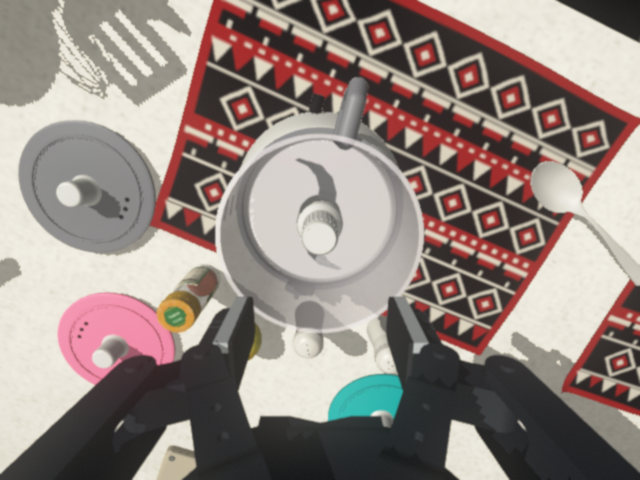

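The hub top is at (319.5,238), matching a blade fully home at z = 176. The lid's knob top is near (68,194). I'll move over it.

```bash
python3 - <<'E'
from h import *
c=cam("wrist");s=sensors.sense();print(s["tool_pos"])
g=cv2.cvtColor(c[0],cv2.COLOR_RGB2HSV);p=ray(c,68,194,43);print(p,intool(p,s))
E
```

```text
[578.41969582  31.40999337 292.78070544]
[479.60640614 304.09910707  43.        ] [  0.73530159 -29.08686208  24.87070532]
```

>>> {"name": "play_rows", "arguments": {
  "motion": [
    [[0,-2.5,0,0,0,0],[0.2,-7,0,0,0,0],[0.4,-11.5,1,0,0,0],[0.5,-16,3,0,0,0],[0.6,-20,5,0,0,0]]
  ]
}}

```text
time: 12.85
tool_pos: [506.5, 221.2, 235.8]
tcp_rot: [-180.0, -0.1, 21.8]
ft_force: [-0.5, -0.5, 0.1]
finger_gap: 59.7
grip_force: 0.0
```

>>> {"name": "play_rows", "arguments": {
  "motion": [
    [[0,-4,2,0,0,0],[0.1,-7.5,4,0,0,0],[0.1,-9.1,6,0,0,0],[0.1,-9.1,7,0,0,0],[0.1,-9.1,7,0,0,0]]
  ],
  "jaw": 0.8
}}

```text
time: 13.35
tool_pos: [473.3, 303.5, 163.8]
tcp_rot: [180.0, 0.2, 21.9]
ft_force: [0.5, -0.6, 0.5]
finger_gap: 68.3
grip_force: 0.0
```

>>> {"name": "play_rows", "arguments": {
  "motion": [
    [[0,0,0,0,0,0],[0,0,0,0,0,0]]
  ]
}}

```text
time: 13.55
tool_pos: [475.8, 303.6, 167.2]
tcp_rot: [-180.0, -0.1, 21.7]
ft_force: [0.4, -0.2, 0.0]
finger_gap: 68.4
grip_force: 0.0
```

```bash
python3 - <<'E'
from h import *
c=cam("wrist");s=sensors.sense();cv2.imwrite("pics/w6.png",c[0][:,:,::-1])
print(s["time"],s["tool_pos"],s["tcp_rot"],s["joint_pos"]);e=proj(c,[479.6,304.1,43]);print(e)
hsv=cv2.cvtColor(c[0],cv2.COLOR_RGB2HSV);a=c[0].astype(int)
g=((a.max(2)-a.min(2)<25)&(a.mean(2)>85)&(a.mean(2)<150)).astype(np.uint8)
cs,_=cv2.findContours(g,cv2.RETR_EXTERNAL,cv2.CHAIN_APPROX_NONE)
for k in sorted(cs,key=cv2.contourArea)[-2:]:print(cv2.contourArea(k),cv2.fitEllipse(cv2.convexHull(k)))
E
```

```text
13.6 [475.79098799 303.72704112 167.20658684] [-1.79995259e+02 -1.28105325e-01  2.17211589e+01] [ 2.73535901e+01  4.08745929e+00  9.56440366e+01 -7.97231820e-03
  8.01405520e+01  9.56337822e+01]
[321.77056717 227.47565618]
24720.5 ((298.4905700683594, 24.215526580810547), (179.94793701171875, 381.22412109375), 97.17039489746094)
25511.5 ((326.80084228515625, 214.45361328125), (177.90843200683594, 187.1660919189453), 100.91104125976562)
```

View pics/w6.png

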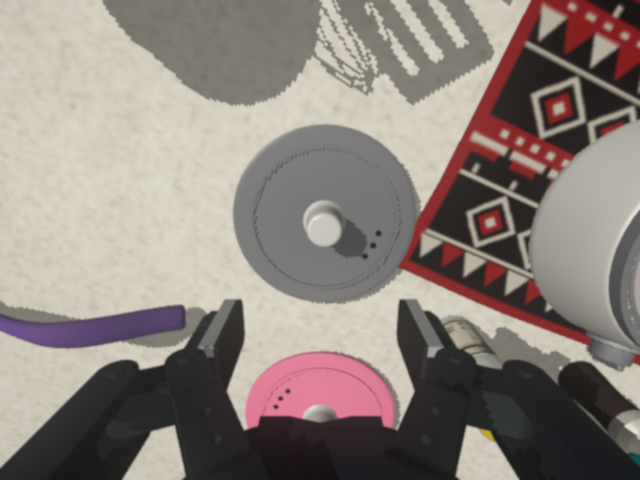

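The grey lid's knob top is at (325,226) and its flange centre near (325,213).

```bash
python3 - <<'E'
from h import *
c=cam("wrist");s=sensors.sense()
for u,v,z in [(325,226,43),(325.5,213.5,12)]:
    p=ray(c,u,v,z);print(p,intool([p[0],p[1],17],s))
E
```

```text
[481.74156803 302.24838891  43.        ] [ 0.47746791  0.37137075 15.00649827]
[484.71910665 302.57093014  12.        ] [ 0.76601186  0.45161874 15.0070791 ]
```

>>> {"name": "play_rows", "arguments": {
  "motion": [
    [[0.3,0.2,3,0,0,0],[0.55,0.4,7,0,0,0],[0.55,0.4,11,0,0,0],[0.55,0.4,13.5,0,0,0],[0.55,0.4,14.6,0,0,0]]
  ]
}}

```text
time: 14.15
tool_pos: [479.7, 301.2, 17.0]
tcp_rot: [180.0, 0.2, 21.8]
ft_force: [0.5, -0.3, 0.3]
finger_gap: 67.9
grip_force: 0.0
```

>>> {"name": "play_rows", "arguments": {
  "motion": [
    [[0,0,0.2,0,0,0],[0,0,0.4,0,0,0],[0,0,0.4,0,0,0]]
  ]
}}

```text
time: 14.45
tool_pos: [482.6, 303.2, 17.6]
tcp_rot: [-180.0, -0.2, 21.8]
ft_force: [-0.1, 1.4, -0.1]
finger_gap: 68.5
grip_force: 0.0
```

>>> {"name": "play_rows", "arguments": {
  "motion": [
    [[0,0,0,0,0,0],[0,0,0,0,0,0],[0,0,0,0,0,0],[0,0,0,0,0,0],[0,0,0,0,0,0]]
  ],
  "jaw": 0,
  "squeeze": 50
}}

```text
time: 14.95
tool_pos: [481.9, 302.9, 16.8]
tcp_rot: [-180.0, -0.1, 21.8]
ft_force: [-1.5, -0.1, 6.3]
finger_gap: 28.7
grip_force: 49.3
```

>>> {"name": "play_rows", "arguments": {
  "motion": [
    [[0,0,0,0,0,0],[0,0,0,0,0,0]]
  ]
}}

```text
time: 15.15
tool_pos: [481.8, 303.0, 16.8]
tcp_rot: [-180.0, -0.1, 21.8]
ft_force: [-1.2, -0.9, 6.4]
finger_gap: 28.7
grip_force: 49.3
```

>>> {"name": "play_rows", "arguments": {
  "motion": [
    [[0,0,-1.5,0,0,0],[0,0,-5.5,0,0,0],[0,0,-10,0,0,0],[0,0,-14.5,0,0,0],[0,0,-18.5,0,0,0]]
  ]
}}

```text
time: 15.65
tool_pos: [481.1, 302.6, 204.1]
tcp_rot: [-180.0, -0.1, 21.8]
ft_force: [1.0, 0.8, -1.9]
finger_gap: 28.9
grip_force: 49.5
```

>>> {"name": "play_rows", "arguments": {
  "motion": [
    [[0,0,-2,0,0,0],[0,1.5,-3.5,0,0,0],[-0.3,5,-4,0,0,0],[-0.5,9,-4,0,0,0],[-0.7,13,-4,0,0,0]]
  ]
}}

```text
time: 16.15
tool_pos: [522.8, 177.3, 240.8]
tcp_rot: [180.0, 0.0, 21.9]
ft_force: [0.8, -0.1, -1.9]
finger_gap: 28.3
grip_force: 49.6
```

>>> {"name": "play_rows", "arguments": {
  "motion": [
    [[-0.2,4,0,0,0,0],[-0.4,8,0,0,0,0],[-0.6,12,0,0,0,0],[-0.7,14.7,0,0,0,0],[-0.7,15.7,0,0,0,0]]
  ]
}}

```text
time: 16.65
tool_pos: [574.6, 27.3, 240.1]
tcp_rot: [180.0, 0.1, 21.6]
ft_force: [-0.5, 0.7, -1.5]
finger_gap: 28.3
grip_force: 49.7
```

>>> {"name": "play_rows", "arguments": {
  "motion": [
    [[0,0,0,0,0,0],[0,0,0,0,0,0],[0,0,0,0,0,0]]
  ]
}}

```text
time: 16.95
tool_pos: [574.3, 32.1, 240.6]
tcp_rot: [-180.0, 0.0, 21.9]
ft_force: [0.1, -0.1, -0.9]
finger_gap: 28.5
grip_force: 49.7
```

```bash
python3 - <<'E'
from h import *
c=cam("wrist");s=sensors.sense();cv2.imwrite("pics/w7.png",c[0][:,:,::-1])
print(s["time"],s["tool_pos"],s["tcp_rot"],s["ft_force"],s["wrist_torque"],intool([575.5,31.5,0],s))
E
```

```text
17.0 [574.35709424  32.1543636  240.69362056] [-1.79980321e+02  6.93462799e-03  2.18962702e+01] [-0.06670532  0.12697878 -1.00057796] [-0.03409373 -0.02078512 -0.01449756] [ 0.08455587  0.11160478 24.06931509]
```

View pics/w7.png

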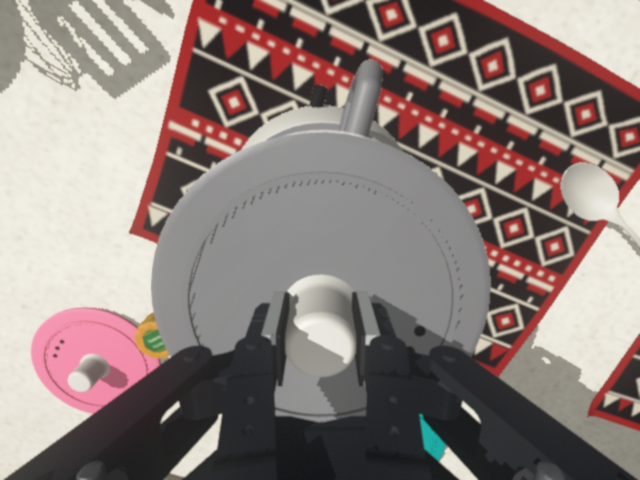

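The lid hangs level over the bowl, spanning columns 152 to 490 with its far edge near row 132. I'll check its offset in the hand from that far edge.

```bash
python3 - <<'E'
from h import *
c=cam("wrist");s=sensors.sense()
a=c[0].astype(int)
print([int(x) for x in a[118:142,290].mean(1)],[int(x) for x in a[118:142,310].mean(1)])
print([int(x) for x in a[270,140:170].mean(1)],[int(x) for x in a[270,475:500].mean(1)])
z=s["tool_pos"][2]-16.8+12
for u,v in [(300,132),(152,270),(490,270),(320,345)]:
    p=ray(c,u,v,z if v<340 else z+31);print(u,v,intool(p,s)*10)
E
```

```text
[201, 202, 204, 206, 207, 208, 210, 212, 213, 202, 174, 151, 146, 145, 149, 163, 174, 169, 161, 157, 155, 154, 152, 151] [197, 198, 200, 205, 206, 186, 157, 146, 145, 145, 145, 154, 182, 199, 187, 161, 152, 150, 150, 149, 148, 147, 148, 148]
[235, 235, 236, 235, 233, 233, 232, 232, 232, 232, 230, 214, 172, 154, 151, 150, 150, 147, 146, 146, 146, 145, 146, 146, 146, 145, 146, 146, 146, 146] [137, 136, 137, 137, 136, 137, 136, 135, 132, 131, 128, 127, 124, 120, 101, 64, 45, 45, 43, 45, 49, 65, 88, 112, 132]
300 132 [78.04326263 -8.4947502   4.80149331]
152 270 [ 16.85344687 -78.37324503   4.81951145]
490 270 [17.01387633 78.58417877  4.78015974]
320 345 [ -2.09300396  -0.23755669 -26.1999242 ]
```

The far edge lies at about 78 mm where 82 is expected, so the lid sits roughly 3 mm toward tool −x. I'll correct for that and lower it.

>>> {"name": "play_rows", "arguments": {
  "motion": [
    [[0.35,0.1,0.5,0,0,0],[0.35,0.1,1.5,0,0,0],[0.35,0.1,2.5,0,0,0],[0.35,0.1,3.2,0,0,0],[0.35,0.1,3.4,0,0,0]]
  ]
}}

```text
time: 17.55
tool_pos: [577.4, 31.3, 204.6]
tcp_rot: [-179.9, 0.2, 21.8]
ft_force: [-0.7, 0.2, -2.0]
finger_gap: 28.4
grip_force: 49.7
```

>>> {"name": "play_rows", "arguments": {
  "motion": [
    [[0,0,0.1,0,0,0],[0,0,0.2,0,0,0],[0,0,0.3,0,0,0]]
  ]
}}

```text
time: 17.85
tool_pos: [578.7, 31.2, 204.2]
tcp_rot: [180.0, -0.0, 21.8]
ft_force: [-0.9, -0.2, -1.4]
finger_gap: 28.6
grip_force: 49.7
```

>>> {"name": "play_rows", "arguments": {
  "motion": [
    [[0,0,0.1,0,0,0],[0,0,0.2,0,0,0],[0,0,0.2,0,0,0]]
  ]
}}

```text
time: 18.15
tool_pos: [578.3, 31.3, 201.6]
tcp_rot: [-180.0, 0.0, 21.8]
ft_force: [-0.3, -0.6, -0.6]
finger_gap: 28.3
grip_force: 49.7
```

>>> {"name": "play_rows", "arguments": {
  "motion": [
    [[0,0,0.1,0,0,0],[0,0,0.2,0,0,0],[0,0,0.2,0,0,0]]
  ]
}}

```text
time: 18.45
tool_pos: [578.2, 31.3, 199.5]
tcp_rot: [-180.0, 0.0, 21.8]
ft_force: [-0.4, -0.6, -2.2]
finger_gap: 28.4
grip_force: 49.7
```

>>> {"name": "play_rows", "arguments": {
  "motion": [
    [[0,0,0.1,0,0,0],[0,0,0.15,0,0,0],[0,0,0.15,0,0,0]]
  ]
}}

```text
time: 18.75
tool_pos: [578.3, 31.3, 198.1]
tcp_rot: [-180.0, 0.0, 21.8]
ft_force: [0.7, -0.6, -0.8]
finger_gap: 28.1
grip_force: 49.7
```

>>> {"name": "play_rows", "arguments": {
  "motion": [
    [[0,0,0.05,0,0,0],[0,0,0.1,0,0,0],[0,0,0.1,0,0,0]]
  ]
}}

```text
time: 19.05
tool_pos: [578.3, 31.3, 197.1]
tcp_rot: [-180.0, 0.0, 21.8]
ft_force: [0.1, 0.3, -1.5]
finger_gap: 28.6
grip_force: 49.7
```

>>> {"name": "play_rows", "arguments": {
  "motion": [
    [[0,0,0.05,0,0,0],[0,0,0.05,0,0,0]]
  ]
}}

```text
time: 19.25
tool_pos: [578.3, 31.3, 196.6]
tcp_rot: [-180.0, 0.0, 21.8]
ft_force: [0.2, -0.7, -1.6]
finger_gap: 28.6
grip_force: 49.7
```

The plug has entered the mouth freely and the flange is about 1 mm from the rim.

>>> {"name": "play_rows", "arguments": {
  "motion": [
    [[0,0,0.05,0,0,0],[0,0,0.05,0,0,0]]
  ]
}}

```text
time: 19.45
tool_pos: [578.3, 31.3, 196.1]
tcp_rot: [-180.0, 0.0, 21.8]
ft_force: [-0.0, -0.6, -1.2]
finger_gap: 28.6
grip_force: 49.7
```

>>> {"name": "play_rows", "arguments": {
  "motion": [
    [[0,0,0.04,0,0,0],[0,0,0.04,0,0,0]]
  ]
}}

```text
time: 19.65
tool_pos: [578.4, 31.3, 195.8]
tcp_rot: [180.0, -0.0, 21.8]
ft_force: [0.0, 1.1, -0.5]
finger_gap: 28.4
grip_force: 49.8
```

>>> {"name": "play_rows", "arguments": {
  "motion": [
    [[0,0,0.03,0,0,0],[0,0,0.03,0,0,0]]
  ]
}}

```text
time: 19.85
tool_pos: [578.4, 31.3, 195.8]
tcp_rot: [180.0, -0.0, 21.8]
ft_force: [-1.3, 0.0, 1.3]
finger_gap: 28.4
grip_force: 49.8
```

Contact is at 195.8, exactly the closed height (179 + 16.8). I'll release, rise and check.

>>> {"name": "play_rows", "arguments": {
  "motion": [
    [[0,0,0,0,0,0],[0,0,0,0,0,0],[0,0,0,0,0,0],[0,0,0,0,0,0],[0,0,0,0,0,0]]
  ],
  "jaw": 0.7
}}

```text
time: 20.35
tool_pos: [578.4, 31.3, 195.5]
tcp_rot: [-180.0, -0.0, 21.8]
ft_force: [0.7, 0.2, 0.0]
finger_gap: 59.9
grip_force: 0.0
```

>>> {"name": "play_rows", "arguments": {
  "motion": [
    [[0,0,-1,0,0,0],[0,0,-3,0,0,0],[0,0,-6,0,0,0],[0,0,-9,0,0,0],[0,0,-11,0,0,0]]
  ]
}}

```text
time: 20.85
tool_pos: [579.0, 31.3, 309.2]
tcp_rot: [179.9, -0.2, 21.8]
ft_force: [0.8, -0.8, 1.4]
finger_gap: 59.6
grip_force: 0.0
```

>>> {"name": "play_rows", "arguments": {
  "motion": [
    [[-4,0,0,0,0,0],[-8,0,0,0,0,0],[-12,0,0,0,0,0],[-12,0,0,0,0,0],[-12,0,0,0,0,0]]
  ]
}}

```text
time: 21.35
tool_pos: [466.8, -13.6, 306.8]
tcp_rot: [179.9, -0.1, 21.7]
ft_force: [-0.3, 0.2, -1.2]
finger_gap: 59.8
grip_force: 0.0
```

```bash
python3 - <<'E'
from h import *
c=cam("wrist");s=sensors.sense();k=cam("scene")
print(s["time"],s["tool_pos"],s["ft_force"])
p=proj(k,[575,31,180]).astype(int);w=k[0][p[1]-80:p[1]+100,p[0]-120:p[0]+120,::-1]
cv2.imwrite("pics/end.png",np.hstack([cv2.resize(w,(400,300),interpolation=cv2.INTER_CUBIC),cv2.resize(c[0][:,:,::-1],(400,300))]))
E
```

```text
21.4 [467.41204202 -13.31897252 306.58280693] [0.66672333 0.34348031 0.20705168]
```

View pics/end.png

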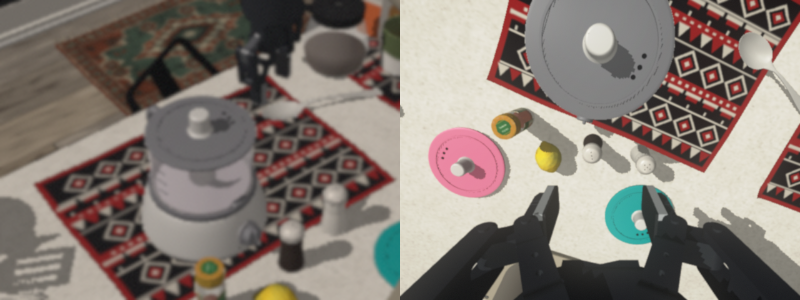

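The lid lies level on the rim, with its knob at (200,122) in the left half of the picture. The salt, pepper and spice jar are still standing, and the arm is clear.

```bash
python3 -c "
from bench import job
print(job.hand_in())"
```

```text
the job is handed in; nothing more can be done
None
```

The blade is fully home with its tabs in the keyways, the lid lies level on the rim, the salt, pepper and spice jar still stand, and the job was handed in at about 21 s; no verdict came back.

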